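# Lay the lunchbox out on its tray

### The arm

A 6-joint arm with a two-finger parallel gripper is mounted at the origin on the work surface. World frame = base frame: x ahead of the robot, y to its left, z up, the work surface at z = 0. Lengths are in m, angles in degrees, forces in N, time in s.
With the tool pointing down it reaches from about 0.25 to 0.725 m from the base axis. Payload 9.7 kg.
Tool frame: the origin (TCP) lies between the finger pads; the fingertips stand 19 mm ahead of it and the grasp point (between the pads) is the TCP; z points along the fingers, y is the line along which they close (so a half turn about z gives the same grasp; the last joint's range is limited). The gripper opens to 85 mm and grips with 20 to 120 N. Pads are 22 mm wide; open, the fingers measure 114 mm over their backs; the gripper's body (76 mm by 85 mm) begins 54 mm behind the grasp point. The pads swing forward as they close: fully open they stand 13 mm farther back than shut.
Start: joints at [-63.083, 4.979, 10.078, 95.1, 0, 90], TCP at [0.249, -0.49, 0.25] pointing down, gripper open.
Joint ranges: [-179.16, 179.16], [-48.56, 103.87], [-65.8, 70.77], [-126.05, 130.52], [-82.76, 87.17], [-180, 180]. Speed limits (degrees/s): [127.2, 127.2, 147.25, 180, 180, 180].

### API

Orientations are given as [roll, pitch, yaw] about the fixed x, y, z axes, in that order (R = Rz(yaw) Ry(pitch) Rx(roll)).
In Python, from workcell import telemetry, camera, calibration, workorder gives the robot as it stands.
- The arm moves only by the tool play_rows, never from a script. Its argument "increments" is a list of rows, each a list of 3 entries, a list of its own where there are three numbers: the shift along the tool's x, y, z in mm, then the turn, a rotation vector about the tool's x, y, z in degrees, then the closure, from 0 (fully open) to 1 (shut). In form: [[[x, y, z], [ax, ay, az], jaw], ...]. A call has 1 to 20 rows; each row is the pose to reach, as a shift and turn from the pose commanded when the call began, along the tool's axes at that moment; what a row does not reach only later rows make up. A row lasts 1/10 s, in which the tool goes at most 50 mm and 8.59 degrees, less where a joint would pass 70% of its speed; a pose out of reach is approached as far as the arm can. A call with a gripper value outside its range is refused whole. The fingers move at their own pace and stop on an object; "grip_force" is the grip in N (left out, the last holds). Time passes only in rows, so rows that repeat a pose let the fingers close. It gives the time, the measured TCP pose, the force, the opening and the grip force at its end, in the units of the state.
- telemetry.get_obs(): the state, without advancing time (a new reading comes with each control period).
- camera(name): name is "scene" or "top"; returns (picture, depth): 400x640x3 uint8, red, green, blue; 400x640 float32, m along the optical axis (not along the pixel's ray), 0 where there is no reading.
- calibration(name): a dict with "vertical_fov" (degrees; the focal length in pixels is half the picture's height over the tangent of half this angle, whatever the lens; pixels are square), "cx", "cy" (the principal point, pixels), "rvec" (rotation vector, rad) and "tvec" (3), from world to camera coordinates, as OpenCV has them. Camera axes: x right, y down, z forward; pixel columns grow to the right and rows downward; lengths in m; the calibration is good to about 2 mm. A picture is of the moment at which its call begins. calibration takes no time and is no camera call.
- workorder.job_done(): hands the job in; it is judged then, once.
The state is a dict: "time": time; "q": joint angles; "qd": joint speeds; "joint_efforts": joint torques, N m; "ee_pos": TCP position; "tcp_rot": TCP orientation; "wrist_force": force on the tool from outside, world axes, zero at the start; "torque": the same for the moment, N m; "opening": finger opening in m; "grasp_force": force on a finger pad.
Only numpy, scipy, OpenCV 4.12 (cv2) and the standard library are available. Lean on these libraries where they do the work, as an engineer would, in place of code of your own. Each camera call takes 0.05 s, during which the arm holds its last target. There are 200 camera calls.

### The job

It is lunch time: the steel lunchbox has been left standing on its end in the book rack. Take it out by its upper end, stand it on its end on the rubber desk mat and let go, then push it near its top so that it topples onto its base, on the mat, with the lid and handle up. Then pick it up by its handle and set it down gently, without dropping it, flat in the wooden tray, lid up; never let it fall onto its lid or a side, and leave the bottle, pen stand, eraser dish and abacus where they are.

Things in the scene. Friction and masses are not known exactly. Their poses are not given: they have to be found in the camera images.
- lunchbox_center (a point): Centre of the closed steel lunchbox: 170 mm long, 100 wide, 60 from base to lid, 0.3 to 0.65 kg. Starts standing on a 100 x 60 mm end, this point 85 mm above it. Box axes: +z along its length (up at the start), +x straight out of the lid (the face with the handle), -x out of the plain base, y along the width. Lying on its base, +x points up and this point is 30 mm above what it lies on.
- lunchbox_handle (a point): Middle of the black grip bar of the fixed lid handle, 60 mm from the box centre along its +x. Bar 80 mm long (box z), 14 wide (box y), 12 deep (box x), on two uprights 34 mm either side of the middle, with 24 mm free between bar and lid. Standing, it covers the lid from 45 to 125 mm above the lower end; above that the lid is plain. Same axes as the box.
- mat: Black rubber desk mat lying fixed on the desk, 340 mm (its x) by 260 mm (its y), 3 mm thick; origin at the centre of its underside, on the desk top (z = 0).
- rack: Dark wooden book rack, fixed, 230 mm (its x) by 130; origin under its centre. Floor 12 mm thick; three cross panels 80 mm high, 10 thick at x = -110, +17, +110 mm. The lunchbox stands in the -x bay, its centre near x = -65 mm, lid and handle facing the rack's +x, base about 10 mm from the outer panel. Three grey books, up to 160 mm above the desk, fill the +x bay.
- tray: Shallow wooden serving tray, fixed; origin at the centre of its underside. Inside 220 mm (its x) by 150 mm (its y); floor 7 mm and rim 24 mm above the desk; brass bar handles on its two short ends reach 48 mm above the desk. The lunchbox fits only with its length along the tray's x, either way round, with 25 mm to spare on every side.
- bottle: Capped green glass bottle, 68 mm across and 210 mm tall, standing; leave alone. Origin under its centre.
- pen_stand: Black plastic pen stand with pens, 80 mm across, about 165 mm tall with its pens; leave alone. Origin under its centre.
- eraser_dish: White ceramic dish of erasers, 104 mm across, 32 mm tall; leave alone. Origin under its centre.
- abacus: Small wooden abacus lying flat, 110 mm (its x) by 200 mm (its y) by 20 mm; leave alone. Origin under its centre.

How it is judged (in metres and radians):
On the way, in this order (a step that is already met when the one before it is completed fails the run):
1. the lunchbox stands upright on its end on the mat, let go and still (angle between lunchbox_center's own z axis and vertical below 0.08 rad and x of lunchbox_center in the frame of mat between -0.17 and 0.17 m and y of lunchbox_center in the frame of mat between -0.13 and 0.13 m and height (world z) of lunchbox_center between 0.08 and 0.096 m and contact force between lunchbox and the fingers below 0.2 N and linear speed of lunchbox below 0.03 m/s and angular speed of lunchbox below 0.15 rad/s), for 0.3 s.
2. the lunchbox has toppled and lies on its base on the mat, lid up, not touched and still (angle between lunchbox_center's own x axis and vertical below 0.08 rad and x of lunchbox_center in the frame of mat between -0.17 and 0.17 m and y of lunchbox_center in the frame of mat between -0.13 and 0.13 m and height (world z) of lunchbox_center below 0.042 m and contact force between lunchbox and the fingers below 0.2 N and linear speed of lunchbox below 0.03 m/s and angular speed of lunchbox below 0.15 rad/s), for 0.3 s.
3. the lunchbox is lifted by its handle, lid up (distance between the grasp point and lunchbox_handle below 0.045 m and contact force between lunchbox and the fingers above 1 N and height (world z) of lunchbox_center above 0.05 m and angle between lunchbox_center's own x axis and vertical below 0.5 rad), for 0.2 s.
At the end, for the whole second after the job is handed in: The lunchbox lies flat on the tray's floor inside the rim (centre within 35 mm of the tray's middle each way and no more than 6 mm higher than when fully down), lid and handle up within 0.06 rad, let go and at rest (angle between lunchbox_center's own x axis and vertical below 0.06 rad and x of lunchbox_center in the frame of tray between -0.035 and 0.035 m and y of lunchbox_center in the frame of tray between -0.035 and 0.035 m and z of lunchbox_center in the frame of tray between 0.03 and 0.043 m and linear speed of lunchbox below 0.03 m/s and angular speed of lunchbox below 0.15 rad/s and contact force between lunchbox and the fingers below 0.2 N); the robot touches nothing.
It fails at once if the lunchbox falls onto its lid or onto a long side (angle between lunchbox_center's own x axis and vertical above 2.2 rad or angle between lunchbox_center's own y axis and vertical below 0.5 rad or angle between lunchbox_center's own y axis and vertical above 2.64 rad).
It fails at once if the lunchbox is dropped or thrown into the tray (faster than 0.45 m/s within the last 20 mm above the tray's floor) (horizontal distance between lunchbox_center and tray below 0.1 m and z of lunchbox_center in the frame of tray below 0.057 m and linear speed of lunchbox above 0.45 m/s).
It fails at once if the bottle, pen stand, eraser dish or abacus is moved by more than 20 mm or tipped (distance of any of bottle, pen_stand, eraser_dish, abacus from where it was at the start of the episode above 0.02 m or angle between any of bottle, pen_stand, eraser_dish, abacus's own z axis and vertical above 0.2 rad).
It also fails if it takes over 72 s, if anything falls off the work surface, if the arm or the gripper's body presses on something with over 40 N, if the wrist force passes 120 N, or if a joint passes its speed limit or range.

## Working session

There is one attempt and no reset: what is moved stays moved. The work goes in short steps, Python scripts to look and compute and a tool call to move; the robot and the scene stay as the last step left them, time stands still between calls to the robot, and variables do not carry over. Pictures are saved under pics/ and viewed, at most 10 in all, crops included, and the job is handed in when it is done.

Besides the shell and the picture viewer there is one more tool, called after ">>>" in YAML: its name, and indented under it one key for each argument. play_rows: Moves the arm, as the interface text tells. Its arguments: {"type":"object","properties":{"increments":{"type":"array"},"grip_force":{"type":"number"}},"required":["increments"]}

```bash
ls; mkdir -p pics; cat > h.py <<'E'
import numpy as np, cv2
from workcell import telemetry, camera, calibration, workorder
def cal(n):
    c=calibration(n); f=200/np.tan(np.radians(c["vertical_fov"])/2)
    return f,c["cx"],c["cy"],cv2.Rodrigues(np.array(c["rvec"],float))[0],np.array(c["tvec"],float).ravel()
def cloud(n,d):
    f,cx,cy,R,t=cal(n); v,u=np.mgrid[:400,:640]
    P=np.stack([(u-cx)/f*d,(v-cy)/f*d,d],-1)
    return (P-t)@R
E
python3 - <<'E'
from h import *
for n in("top","scene"):
    p,d=camera(n); cv2.imwrite(f"pics/{n}0.png",p[:,:,::-1]); np.savez(f"{n}0.npz",p=p,d=d)
    c=calibration(n); print(n,c); f,cx,cy,R,t=cal(n); print(-R.T@t, (d>0).mean())
o=telemetry.get_obs(); print(o)
E
```

```text
pics
top {'vertical_fov': 57.333824718994016, 'cx': 326.87803551469847, 'cy': 192.62360666013137, 'rvec': array([ 2.17130617, -2.15013814,  0.0700096 ]), 'tvec': array([-0.00372537,  0.60647166,  1.0761511 ])}
[ 0.50464125 -0.02888426  1.12713169] 0.995890625
scene {'vertical_fov': 51.05036232409097, 'cx': 315.50052934496426, 'cy': 199.7949913086553, 'rvec': array([ 0.93609758,  2.45786678, -1.110736  ]), 'tvec': array([ 0.48102779, -0.22582338,  1.35231402])}
[1.12719663 0.55442454 0.73019061] 0.9959453125
{'time': 0.1, 'q': array([-6.30824310e+01,  5.00788608e+00,  1.00402422e+01,  9.50960900e+01,
       -2.78875978e-03,  8.99998512e+01]), 'qd': array([-0.0469174 , -0.07114217,  0.09844288, -0.0662073 , -0.0597315 ,
       -0.05300494]), 'joint_efforts': array([-2.82153524e-04, -5.21562195e+01,  4.65653300e+01,  1.59933855e-02,
        4.54674046e-05,  3.07459095e-05]), 'ee_pos': array([ 0.24890953, -0.49028343,  0.2496657 ]), 'tcp_rot': array([-1.79936266e+02,  2.78859250e-03,  2.69177209e+01]), 'wrist_force': array([-0.46080107, -0.04850736,  0.91032512]), 'torque': array([-0.02162394, -0.00821285,  0.02839229]), 'grasp_force': 0.0, 'opening': 0.08541457077833213}
```

View pics/top0.png

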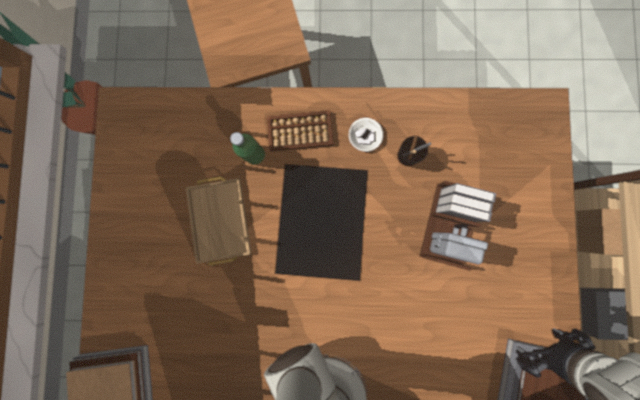

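View pics/scene0.png

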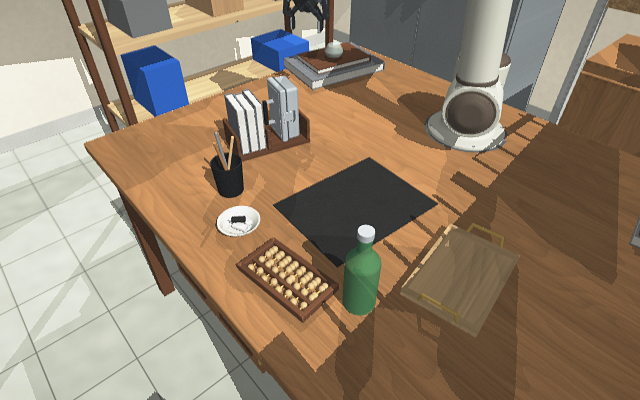

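The top view shows the box at about (460,246) px with its lid facing the books, the mat at (322,222) and the tray at (219,221). The scene view shows the box standing at (283,108). Next I measure the poses.

```bash
python3 - <<'E'
from h import *
z=np.load("top0.npz"); p,d=z["p"],z["d"]; W=cloud("top",d)
def rect(m,name):
    m=m.astype(np.uint8); n,l,s,c=cv2.connectedComponentsWithStats(m); k=1+np.argmax(s[1:,4]); P=W[l==k][:, :2].astype(np.float32)
    r=cv2.minAreaRect(P*1000); print(name,s[k,4],np.round(P.mean(0),4),"z",np.round(np.percentile(W[l==k][:,2],[5,50,95]),4),[np.round(x,1) for x in r]); return l==k
X,Y,Z=W[...,0],W[...,1],W[...,2]
reg=lambda u0,u1,v0,v1:(np.indices((400,640))[1]>u0)&(np.indices((400,640))[1]<u1)&(np.indices((400,640))[0]>v0)&(np.indices((400,640))[0]<v1)
g=p.astype(int)
rect(reg(265,380,155,290)&(g.max(-1)<45),"mat")
rect(reg(170,262,170,275)&(Z>.012)&(Z<.1),"trayrim")
rect(reg(170,262,170,275)&(Z>.03)&(Z<.1),"trayhandle")
rect(reg(410,510,170,280)&(Z>.172)&(Z<.2),"boxtop")
rect(reg(410,510,170,280)&(Z>.1)&(Z<.15),"hmid")
rect(reg(410,510,170,280)&(Z>.15)&(Z<.168),"books")
rect(reg(410,510,170,280)&(Z>.008),"rackall")
for n,r in(("bottle",(220,270,120,165)),("dish",(345,390,112,158)),("pen",(393,435,130,168)),("abacus",(262,340,107,155))): rect(reg(*r)&(Z>.01)&(Z<.3),n)
s=np.load("scene0.npz"); W2=cloud("scene",s["d"]);W=W2;Z=W[...,2]
rect(reg(255,305,70,145)&(Z>.173)&(Z<.2),"boxtop2")
rect(reg(255,305,70,145)&(Z>.15)&(Z<.17)&(W[...,0]<.56),"boxside")
E
```

```text
mat 120 [0.6348 0.1028] z [-0.0008  0.0022  0.0051] [array([638.1, 101.6]), array([69.8, 58.1]), np.float64(30.9)]
trayrim 963 [0.5229 0.3381] z [0.0146 0.0234 0.0468] [array([521.1, 336.2]), array([256.4, 165.5]), np.float64(10.6)]
trayhandle 79 [0.6422 0.3559] z [0.0332 0.0456 0.0499] [array([641.9, 357.5]), array([12.4, 78.9]), np.float64(9.5)]
boxtop 886 [ 0.4537 -0.3541] z [0.1757 0.1797 0.183 ] [array([ 452.8, -354.9]), array([99.1, 59.7]), np.float64(76.2)]
hmid 227 [ 0.5683 -0.3492] z [0.103  0.1264 0.1481] [array([ 554.5, -360. ]), array([129.4,  61.7]), np.float64(39.5)]
books 1040 [ 0.5738 -0.3838] z [0.1508 0.1559 0.1605] [array([ 573.9, -383.6]), array([105.5,  76.8]), np.float64(75.2)]
rackall 4453 [ 0.5148 -0.3538] z [0.0103 0.14   0.1813] [array([ 547.4, -243. ]), array([389.9, 229. ]), np.float64(74.5)]
bottle 735 [0.7195 0.2224] z [0.0309 0.138  0.2099] [array([725.8, 230.1]), array([60. , 66.1]), np.float64(42.8)]
dish 699 [ 0.7894 -0.1133] z [0.0116 0.0189 0.0298] [array([ 789.3, -113.1]), array([101.7,  98.9]), np.float64(0.2)]
pen 571 [ 0.7304 -0.2476] z [0.0168 0.0742 0.1568] [array([ 727.6, -244.9]), array([77.3, 76.5]), np.float64(88.9)]
abacus 1581 [0.8016 0.0907] z [0.0115 0.0168 0.0216] [array([802.8,  90.8]), array([111.9, 199.9]), np.float64(5.9)]
boxtop2 386 [ 0.4614 -0.3492] z [0.1749 0.184  0.1867] [array([ 455.3, -356.4]), array([100.8,  58.6]), np.float64(77.3)]
boxside 185 [ 0.4732 -0.3325] z [0.151  0.1606 0.1684] [array([ 478.5, -351.3]), array([ 50. , 108.3]), np.float64(16.5)]
```

```bash
python3 - <<'E'
from h import *
for n,(u0,u1,v0,v1),(a0,a1,b0,b1) in(("top",(265,380,155,290),(170,262,165,280)),("scene",(265,445,150,275),(395,525,215,340))):
    s=np.load(n+"0.npz");p=s["p"].astype(int);W=cloud(n,s["d"]);Z=W[...,2]
    m=np.zeros((400,640),np.uint8); m[v0:v1,u0:u1]=1
    m=m&(p.max(-1)<70)&(Z<.02)&(p.max(-1)-p.min(-1)<25); l=cv2.connectedComponentsWithStats(m.astype(np.uint8)); k=1+np.argmax(l[2][1:,4])
    P=W[l[1]==k]; print(n,"mat",len(P),P[:,2].mean(),[np.round(x,1) for x in cv2.minAreaRect((P[:,:2]*1000).astype(np.float32))])
    t=np.zeros((400,640),bool); t[b0:b1,a0:a1]=1
    for lo,hi in((.033,.06),(.017,.03)):
        q=t&(Z>lo)&(Z<hi)&(W[...,1]>.22)&(W[...,0]<.69); l=cv2.connectedComponentsWithStats(q.astype(np.uint8))
        for k in range(1,l[0]):
            if l[2][k,4]>15:
                P=W[l[1]==k]; print(n,lo,len(P),P.mean(0).round(4),[np.round(x,1) for x in cv2.minAreaRect((P[:,:2]*1000).astype(np.float32))])
E
```

```text
top mat 9000 0.002486272785380998 [array([522.7,  19.5]), array([256.2, 336.7]), np.float64(86.2)]
top 0.033 75 [0.6422 0.3569 0.0452] [array([642.7, 357.9]), array([ 9.7, 76. ]), np.float64(10.4)]
top 0.033 76 [0.3996 0.3122 0.0458] [array([400.1, 312.8]), array([10.3, 76.4]), np.float64(10.1)]
top 0.017 707 [0.5201 0.3379 0.0229] [array([519.4, 335.9]), array([241.6, 165.5]), np.float64(10.6)]
scene mat 8479 0.0062123764597191685 [array([523. ,  18.5]), array([261.1, 341.1]), np.float64(86.3)]
scene 0.033 163 [0.4013 0.3124 0.0465] [array([401.7, 311.8]), array([11.9, 80.6]), np.float64(9.3)]
scene 0.033 195 [0.6438 0.3584 0.0475] [array([642.9, 356.8]), array([10.1, 81.6]), np.float64(9.6)]
scene 0.017 1433 [0.5273 0.3371 0.0248] [array([523.3, 333.8]), array([243.4, 164.5]), np.float64(10.4)]
```

>>> play_rows:
  increments:
    - [[30, -3, 0], [0, 0, -6], 0]
    - [[75, -8, 0], [0, 0, -13], 0]
    - [[120, -13, 0], [0, 0, -21], 0]
    - [[165, -18, 0], [0, 0, -29], 0]
    - [[205, -23, 0], [0, 0, -37], 0]
    - [[232, -26, 0], [0, 0, -44], 0]
    - [[244, -27, 0], [0, 0, -49.7], 0]
    - [[244, -27, 0], [0, 0, -49.7], 0]
    - [[244, -27, 0], [0, 0, -49.7], 0]
    - [[244, -27, 0], [0, 0, -49.7], 0]

```text
time: 1.1
ee_pos: [0.4536, -0.3564, 0.2502]
tcp_rot: [-180.0, 0.0, 76.4]
wrist_force: [-0.2, -0.0, 0.8]
opening: 0.0851
grasp_force: 0.0
```

>>> play_rows:
  increments:
    - [[0, 0, 20], [0, 0, 0], 0]
    - [[0, 0, 50], [0, 0, 0], 0]
    - [[0, 0, 75], [0, 0, 0], 0]
    - [[0, 0, 88], [0, 0, 0], 0]
    - [[0, 0, 88], [0, 0, 0], 0]
    - [[0, 0, 88], [0, 0, 0], 0]

```text
time: 1.7
ee_pos: [0.4542, -0.3563, 0.1633]
tcp_rot: [180.0, 0.0, 76.6]
wrist_force: [0.5, -0.4, 0.6]
opening: 0.0856
grasp_force: 0.0
```

>>> play_rows:
  increments:
    - [[0, 0, 0], [0, 0, 0], 0.25]
    - [[0, 0, 0], [0, 0, 0], 0.5]
    - [[0, 0, 0], [0, 0, 0], 0.8]
    - [[0, 0, 0], [0, 0, 0], 1]
    - [[0, 0, 0], [0, 0, 0], 1]
    - [[0, 0, 0], [0, 0, 0], 1]
    - [[0, 0, 0], [0, 0, 0], 1]
    - [[0, 0, 0], [0, 0, 0], 1]
  grip_force: 60

```text
time: 2.5
ee_pos: [0.4546, -0.3562, 0.1639]
tcp_rot: [179.9, 0.1, 76.6]
wrist_force: [-2.0, 0.3, 6.0]
opening: 0.0593
grasp_force: 66.8
```

Gripped at 59 mm, so I lift it slowly.

>>> play_rows:
  increments:
    - [[0, 0, -5], [0, 0, 0], 1]
    - [[0, 0, -15], [0, 0, 0], 1]
    - [[0, 0, -30], [0, 0, 0], 1]
    - [[0, 0, -48], [0, 0, 0], 1]
    - [[0, 0, -66], [0, 0, 0], 1]
    - [[0, 0, -84], [0, 0, 0], 1]
    - [[0, 0, -100], [0, 0, 0], 1]
    - [[0, 0, -110], [0, 0, 0], 1]
    - [[0, 0, -115], [0, 0, 0], 1]
    - [[0, 0, -115], [0, 0, 0], 1]
    - [[0, 0, -115], [0, 0, 0], 1]

```text
time: 3.6
ee_pos: [0.4543, -0.3558, 0.2765]
tcp_rot: [-179.9, -0.0, 76.6]
wrist_force: [0.2, 0.2, -4.7]
opening: 0.0592
grasp_force: 65.9
```

```bash
python3 - <<'E'
from h import *
p,d=camera("scene"); cv2.imwrite("pics/s1.png",p[20:220,150:450,::-1]); o=telemetry.get_obs(); print(o["ee_pos"],o["wrist_force"],o["torque"],o["opening"],o["grasp_force"])
E
```

```text
[ 0.4542043  -0.3557612   0.27638247] [ 0.04755375 -0.23004072 -4.18912553] [ 0.01242071  0.02877284 -0.04510917] 0.0591760751513171 65.90006947517395
```

View pics/s1.png

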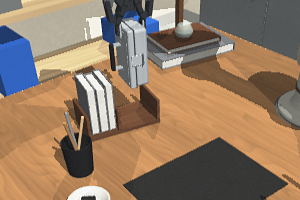

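>>> play_rows:
  increments:
    - [[8, 0, 0], [0, 0, 0], 1]
    - [[25, 0, 0], [0, 0, 0], 1]
    - [[50, 0, 0], [0, 0, 0], 1]
    - [[78, 0, 0], [0, 0, 0], 1]
    - [[108, 0, 0], [0, 0, 0], 1]
    - [[138, 4, 0], [0, 0, -0.5], 1]
    - [[168, 11, 0], [0, 0, -1.5], 1]
    - [[198, 19, 0], [0, 0, -2.7], 1]
    - [[228, 27, 0], [0, 0, -4], 1]
    - [[258, 35, 0], [0, 0, -5.3], 1]
    - [[288, 43, 0], [0, 0, -6.5], 1]
    - [[316, 50, 0], [0, 0, -7.6], 1]
    - [[342, 55, 0], [0, 0, -8.5], 1]
    - [[364, 59, 0], [0, 0, -9.1], 1]
    - [[380, 62, 0], [0, 0, -9.5], 1]
    - [[391, 64, 0], [0, 0, -9.7], 1]
    - [[395, 64, 0], [0, 0, -9.7], 1]
    - [[395, 64, 0], [0, 0, -9.7], 1]
    - [[395, 64, 0], [0, 0, -9.7], 1]

```text
time: 5.55
ee_pos: [0.6078, 0.013, 0.2774]
tcp_rot: [-180.0, 0.0, 86.3]
wrist_force: [0.3, -0.0, -4.2]
opening: 0.059
grasp_force: 66.0
```

>>> play_rows:
  increments:
    - [[0, 0, 6], [0, 0, 0], 1]
    - [[0, 0, 20], [0, 0, 0], 1]
    - [[0, 0, 40], [0, 0, 0], 1]
    - [[0, 0, 60], [0, 0, 0], 1]
    - [[0, 0, 80], [0, 0, 0], 1]
    - [[0, 0, 96], [0, 0, 0], 1]
    - [[0, 0, 108], [0, 0, 0], 1]
    - [[0, 0, 114], [0, 0, 0], 1]
    - [[0, 0, 117], [0, 0, 0], 1]
    - [[0, 0, 119], [0, 0, 0], 1]
    - [[0, 0, 119], [0, 0, 0], 1]
    - [[0, 0, 119], [0, 0, 0], 1]

```text
time: 6.75
ee_pos: [0.6083, 0.0136, 0.1589]
tcp_rot: [179.9, -0.0, 86.3]
wrist_force: [0.0, 0.3, -4.7]
opening: 0.0591
grasp_force: 66.0
```

```bash
python3 - <<'E'
from h import *
o=telemetry.get_obs(); print(o["ee_pos"],o["wrist_force"],o["torque"])
s,d=camera("scene"); W=cloud("scene",d); P=W.reshape(-1,3); P=P[(abs(P[:,0]-.61)<.09)&(abs(P[:,1]-.013)<.04)&(P[:,2]<.12)&(P[:,2]>-.01)]
# lid side/side faces: lowest box points
c=s.reshape(-1,3); cv2.imwrite("pics/s2.png",cv2.resize(s[60:260,240:440,::-1],(600,600)))
E
```

```text
[0.60827527 0.01361281 0.15889678] [ 0.02728379  0.27586232 -4.66255286] [0.01186053 0.02068487 0.00223835]
```

View pics/s2.png

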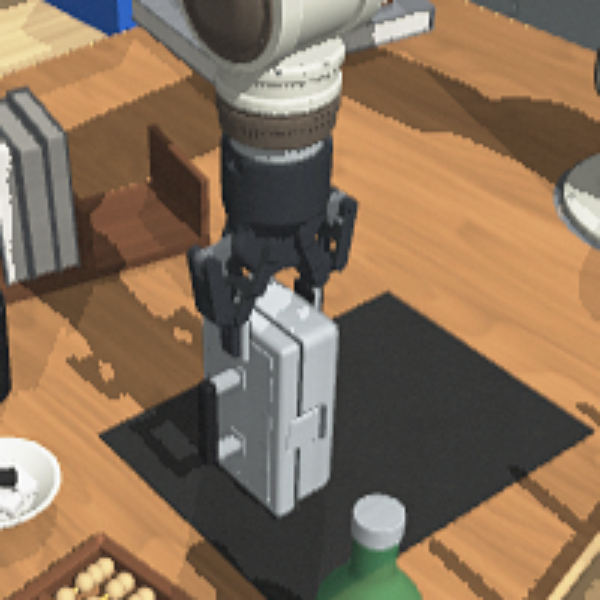

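The box is upright and still just above the mat, with the handle facing away from the robot. I lower it the last few millimetres.

>>> play_rows:
  increments:
    - [[0, 0, 1], [0, 0, 0], 1]
    - [[0, 0, 2], [0, 0, 0], 1]
    - [[0, 0, 3], [0, 0, 0], 1]
    - [[0, 0, 3], [0, 0, 0], 1]
    - [[0, 0, 3], [0, 0, 0], 1]

```text
time: 7.3
ee_pos: [0.608, 0.0136, 0.1552]
tcp_rot: [-180.0, 0.0, 86.3]
wrist_force: [-0.7, -0.2, -4.4]
opening: 0.0592
grasp_force: 66.2
```

>>> play_rows:
  increments:
    - [[0, 0, 0.5], [0, 0, 0], 1]
    - [[0, 0, 1], [0, 0, 0], 1]
    - [[0, 0, 1], [0, 0, 0], 1]

```text
time: 7.6
ee_pos: [0.608, 0.0137, 0.155]
tcp_rot: [180.0, -0.0, 86.3]
wrist_force: [-2.3, 1.1, 3.0]
opening: 0.059
grasp_force: 66.8
```

>>> play_rows:
  increments:
    - [[0, 0, 0], [0, 0, 0], 0.27]
    - [[0, 0, 0], [0, 0, 0], 0.2]
    - [[0, 0, 0], [0, 0, 0], 0.1]
    - [[0, 0, 0], [0, 0, 0], 0]
    - [[0, 0, 0], [0, 0, 0], 0]
    - [[0, 0, 0], [0, 0, 0], 0]
    - [[0, 0, -10], [0, 0, 0], 0]
    - [[0, 0, -30], [0, 0, 0], 0]
    - [[0, 0, -60], [0, 0, 0], 0]
    - [[0, 0, -80], [0, 0, 0], 0]
    - [[0, 0, -80], [0, 0, 0], 0]
    - [[0, 0, -80], [0, 0, 0], 0]

```text
time: 8.8
ee_pos: [0.6083, 0.0136, 0.2348]
tcp_rot: [179.9, -0.0, 86.3]
wrist_force: [-0.5, -0.1, -1.6]
opening: 0.0853
grasp_force: 0.0
```

```bash
python3 - <<'E'
from h import *
o=telemetry.get_obs(); print(o["ee_pos"],o["wrist_force"])
for n in("top","scene"):
    s,d=camera(n); W=cloud(n,d); g=s.astype(int).min(-1)
    m=(abs(W[...,0]-.61)<.06)&(abs(W[...,1]-.013)<.07)&(W[...,2]>.165)&(W[...,2]<.185)&(g>80)
    P=W[m]; print(n,len(P),P[:,2].mean() if len(P) else 0,P.mean(0),cv2.minAreaRect((P[:,:2]*1000).astype(np.float32)) if len(P) else 0)
E
```

```text
[0.60825534 0.01358    0.23482135] [-0.47113106 -0.05595306 -1.56214986]
top 0 0 [nan nan nan] 0
scene 765 0.17368569711607318 [0.61380642 0.01714945 0.1736857 ] ((608.2178344726562, 11.273368835449219), (101.53680419921875, 60.17753219604492), 86.14994049072266)<stdin>:6: RuntimeWarning: Mean of empty slice.
  ret = um.true_divide(
```

>>> play_rows:
  increments:
    - [[0, 15, 0], [0, 0, 8], 0.3]
    - [[0, 35, 0], [0, 0, 16], 0.6]
    - [[0, 55, 0], [0, 0, 24], 1]
    - [[0, 68, 0], [0, 0, 32], 1]
    - [[0, 72, 0], [0, 0, 40], 1]
    - [[0, 72, 0], [0, 0, 48], 1]
    - [[0, 72, 0], [0, 0, 56], 1]
    - [[0, 72, 0], [0, 0, 64], 1]
    - [[0, 72, 0], [0, 0, 72], 1]
    - [[0, 72, 0], [0, 0, 80], 1]
    - [[0, 72, 0], [0, 0, 87], 1]
    - [[0, 72, 0], [0, 0, 90], 1]
    - [[0, 72, 0], [0, 0, 90], 1]
    - [[0, 72, 20], [0, 0, 90], 1]
    - [[0, 72, 45], [0, 0, 90], 1]
    - [[0, 72, 58], [0, 0, 90], 1]
    - [[0, 72, 58], [0, 0, 90], 1]
    - [[0, 72, 58], [0, 0, 90], 1]

```text
time: 10.7
ee_pos: [0.6793, -0.0126, 0.1769]
tcp_rot: [-179.1, 0.0, -1.4]
wrist_force: [-0.4, 0.4, 0.6]
opening: 0.0
grasp_force: 0.0
```

```bash
python3 - <<'E'
from h import *
p,d=camera("scene"); cv2.imwrite("pics/s3.png",cv2.resize(p[60:260,220:440,::-1],(660,600))); o=telemetry.get_obs(); print(o["ee_pos"],o["tcp_rot"],o["wrist_force"],o["opening"])
E
```

```text
[ 0.67963892 -0.01256347  0.17756583] [-1.79087800e+02 -5.99966520e-02 -1.36971902e+00] [-0.19666363 -0.53566725  0.32583206] 7.89451241166899e-05
```

View pics/s3.png

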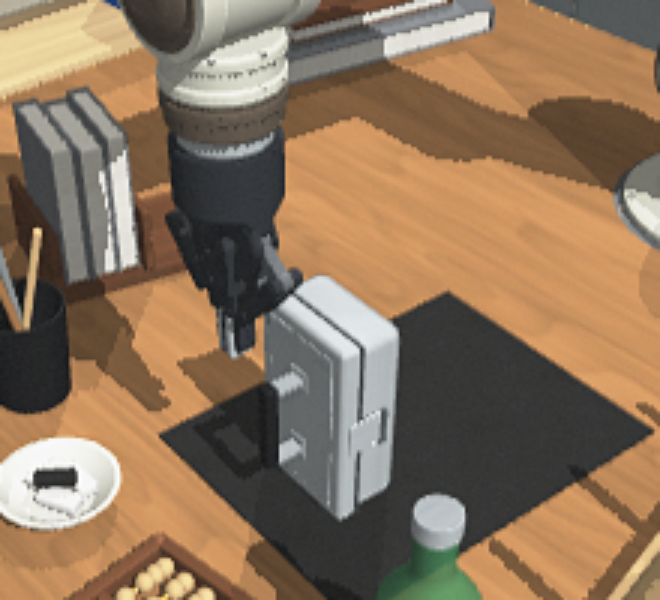

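The closed fingers sit beside the lid at about (235,345) px, but the tool is 22 mm off sideways. I check the joints.

>>> play_rows:
  increments:
    - [[0, 0, 0], [0, 0, 0], 1]
    - [[0, 0, 0], [0, 0, 0], 1]

```text
time: 10.95
ee_pos: [0.6797, -0.0125, 0.1774]
tcp_rot: [-179.1, -0.1, -1.4]
wrist_force: [0.2, -0.2, 0.1]
opening: 0.0
grasp_force: 0.0
```

```bash
python3 - <<'E'
from h import *
o=telemetry.get_obs(); print(o["q"].round(2),o["ee_pos"],o["tcp_rot"])
E
```

```text
[ -1.41  22.5   22.88  90.31   0.91 179.95] [ 0.67972263 -0.01249511  0.17736819] [-1.79087418e+02 -6.96147344e-02 -1.35548071e+00]
```

>>> play_rows:
  increments:
    - [[0, 0, 0], [0, 0, -6], 1]
    - [[0, 0, 0], [0, 0, -6], 1]
    - [[0, 0, 0], [0, 0, -6], 1]

```text
time: 11.25
ee_pos: [0.6795, -0.0125, 0.1766]
tcp_rot: [-179.1, -0.1, 4.5]
wrist_force: [0.5, -0.1, 0.5]
opening: 0.0
grasp_force: 0.0
```

>>> play_rows:
  increments:
    - [[1, -10, 0], [-0.5, 0, 0], 1]
    - [[1.6, -20.4, 0], [-0.9, 0, 0], 1]
    - [[1.6, -20.4, 0], [-0.9, 0, 0], 1]
    - [[1.6, -20.4, 0], [-0.9, 0, 0], 1]

```text
time: 11.65
ee_pos: [0.6792, 0.0087, 0.1766]
tcp_rot: [-180.0, -0.1, 4.7]
wrist_force: [-0.6, -0.3, 0.6]
opening: 0.0001
grasp_force: 0.0
```

>>> play_rows:
  increments:
    - [[-10, -1.4, 0], [0, 0, 0], 1]
    - [[-20, -2.9, 0], [0, 0, 0], 1]
    - [[-28, -4, 0], [0, 0, 0], 1]
    - [[-36, -5.1, -2], [0, 0, 0], 1]
    - [[-44, -6.3, -5], [0, 0, 0], 1]
    - [[-52, -7.5, -8], [0, 0, 0], 1]
    - [[-59, -8.5, -11], [0, 0, 0], 1]
    - [[-66, -9.5, -12], [0, 0, 0], 1]
    - [[-66, -9.5, -12], [0, 0, 0], 1]

```text
time: 12.55
ee_pos: [0.612, 0.0121, 0.1891]
tcp_rot: [-180.0, -0.1, 4.6]
wrist_force: [0.5, 0.5, -0.1]
opening: -0.0003
grasp_force: 0.0
```

```bash
python3 - <<'E'
from h import *
p,d=camera("scene"); cv2.imwrite("pics/s4.png",cv2.resize(p[60:260,220:440,::-1],(660,600))); o=telemetry.get_obs(); print(o["ee_pos"],o["tcp_rot"],o["wrist_force"],o["opening"])
E
```

```text
[0.61249504 0.01209096 0.18888618] [-1.79994625e+02 -1.10917160e-01  4.64613926e+00] [-0.09521016  0.12396285  0.23986227] 5.6001187421872884e-05
```

View pics/s4.png

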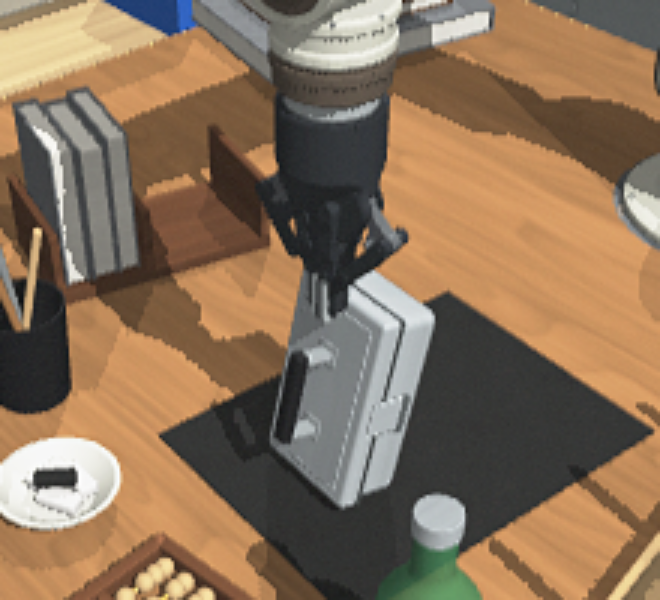

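The box is tilting cleanly about its base edge with the fingertips still on the lid, so I push on and then lift away.

>>> play_rows:
  increments:
    - [[-7, -1, -1], [0, 0, 0], 1]
    - [[-14, -2, -2], [0, 0, 0], 1]
    - [[-21, -3, -2], [0, 0, 0], 1]
    - [[-28, -4, -2], [0, 0, 0], 1]
    - [[-34, -5, -3], [0, 0, 0], 1]
    - [[-34, -5, -30], [0, 0, 0], 1]
    - [[-34, -5, -60], [0, 0, 0], 1]
    - [[-34, -5, -60], [0, 0, 0], 1]
    - [[-34, -5, -60], [0, 0, 0], 1]
    - [[-34, -5, -60], [0, 0, 0], 1]
    - [[-34, -5, -60], [0, 0, 0], 1]

```text
time: 13.7
ee_pos: [0.5779, 0.0142, 0.2474]
tcp_rot: [-180.0, 0.0, 4.6]
wrist_force: [0.2, -0.5, -0.9]
opening: 0.0001
grasp_force: 0.0
```

```bash
cat > lid.py <<'E'
from h import *
o=telemetry.get_obs(); print(o["ee_pos"],o["tcp_rot"],o["q"].round(1))
import sys
x0,y0,zl,tag=float(sys.argv[1]),float(sys.argv[2]),float(sys.argv[3]),sys.argv[4]
for n in("top","scene"):
    s,d=camera(n); W=cloud(n,d); g=s.astype(int); X,Y,Z=W[...,0],W[...,1],W[...,2]
    near=(abs(X-x0)<.13)&(abs(Y-y0)<.1)
    m=near&(abs(Z-zl)<.012)&(g.min(-1)>70)
    h=near&(abs(Z-zl-.035)<.012)&(g.max(-1)<70)
    for k,q in(("lid",m),("bar",h)):
        l=cv2.connectedComponentsWithStats(q.astype(np.uint8))
        if l[0]<2: print(n,k,0); continue
        P=W[l[1]==1+np.argmax(l[2][1:,4])]; print(n,k,len(P),P[:,2].mean().round(4),[np.round(a,1) for a in cv2.minAreaRect((P[:,:2]*1000).astype(np.float32))])
    if n=="scene": cv2.imwrite(f"pics/{tag}.png",cv2.resize(s[60:360,220:560,::-1],(680,600)))
E
python3 lid.py .495 .019 .063 s5
```

```text
[0.57793685 0.01424997 0.24735868] [-1.79987143e+02  1.96755381e-02  4.63999041e+00] [  1.4   8.9  14.   95.2   0.  176.8]
top lid 0
top bar 0
scene lid 1725 0.0653 [array([488.7,  21.7]), array([103.3, 171.6]), np.float64(85.1)]
scene bar 130 0.0994 [array([490. ,  21.9]), array([12.7, 77.8]), np.float64(84.6)]
```

View pics/s5.png

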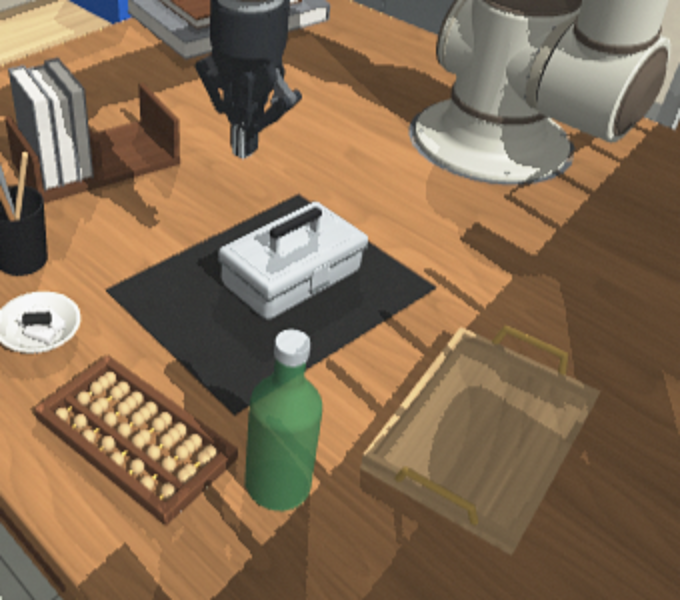

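The box lies on its base, lid up, centred at about (293,258) px and fully on the mat. I turn the wrist the other way to grip the handle.

>>> play_rows:
  increments:
    - [[-5, -1, 0], [0, 0, -8.5], 0.4]
    - [[-10, -2, 0], [0, 0, -17], 0.4]
    - [[-15, -3, 0], [0, 0, -25.5], 0.4]
    - [[-20, -4, 0], [0, 0, -34], 0.4]
    - [[-25, -5, 0], [0, 0, -42.5], 0.4]
    - [[-30, -6, 0], [0, 0, -51], 0.4]
    - [[-35, -7, 0], [0, 0, -59.5], 0.4]
    - [[-40, -8, 0], [0, 0, -68], 0.4]
    - [[-45, -9, 0], [0, 0, -76.5], 0.4]
    - [[-50, -10, 0], [0, 0, -85], 0.4]
    - [[-55, -10, 0], [0, 0, -93.5], 0.4]
    - [[-60, -11, 0], [0, 0, -102], 0.4]
    - [[-65, -12, 0], [0, 0, -110.5], 0.4]
    - [[-70, -13, 0], [0, 0, -119], 0.4]
    - [[-75, -14, 0], [0, 0, -127.5], 0.4]
    - [[-80, -14, 0], [0, 0, -136], 0.4]
    - [[-84, -14, 0], [0, 0, -144], 0.4]
    - [[-88, -14.6, 0], [0, 0, -152], 0.4]
    - [[-88, -14.6, 0], [0, 0, -160], 0.4]
    - [[-88, -14.6, 0], [0, 0, -168], 0.4]

```text
time: 15.8
ee_pos: [0.4892, 0.0217, 0.248]
tcp_rot: [180.0, 0.0, 173.0]
wrist_force: [-0.6, 0.4, 0.2]
opening: 0.0511
grasp_force: 0.0
```

>>> play_rows:
  increments:
    - [[0, 0, 0], [0, 0, -2], 0.4]
    - [[0, 0, 0], [0, 0, -2.5], 0.4]
    - [[0, 0, 0], [0, 0, -2.5], 0.4]
    - [[0, 0, 0], [0, 0, -2.5], 0.4]

```text
time: 16.2
ee_pos: [0.4894, 0.0217, 0.2482]
tcp_rot: [180.0, 0.1, 175.1]
wrist_force: [1.1, 0.3, 1.0]
opening: 0.0511
grasp_force: 0.0
```

```bash
python3 lid.py .49 .022 .063 s6
```

```text
[0.48939964 0.0216946  0.24821711] [1.79979636e+02 6.22276399e-02 1.75084864e+02] [ 2.5 -3.4  1.4 94.7  0.   7.4]
top lid 7 0.0603 [array([563. , -30.1]), array([8.9, 2.9]), np.float64(0.5)]
top bar 0
scene lid 1716 0.0653 [array([487.6,  22.4]), array([102. , 173.2]), np.float64(86.0)]
scene bar 129 0.0997 [array([489.7,  24. ]), array([11.2, 78.1]), np.float64(83.2)]
```

>>> play_rows:
  increments:
    - [[0, 0, 20], [0, 0, 0], 0.4]
    - [[0, 0, 50], [0, 0, 0], 0.4]
    - [[0, 0, 85], [0, 0, 0], 0.4]
    - [[0, 0, 115], [0, 0, 0], 0.4]
    - [[0, 0, 138], [0, 0, 0], 0.4]
    - [[0, 0, 150], [0, 0, 0], 0.4]
    - [[0, 0, 154], [0, 0, 0], 0.4]
    - [[0, 0, 154], [0, 0, 0], 0.4]
    - [[0, 0, 154], [0, 0, 0], 0.6]
    - [[0, 0, 154], [0, 0, 0], 0.8]
    - [[0, 0, 154], [0, 0, 0], 1]
    - [[0, 0, 154], [0, 0, 0], 1]
    - [[0, 0, 154], [0, 0, 0], 1]
    - [[0, 0, 154], [0, 0, 0], 1]
    - [[0, 0, 154], [0, 0, 0], 1]
  grip_force: 80

```text
time: 17.8
ee_pos: [0.4902, 0.0214, 0.0953]
tcp_rot: [-180.0, 0.2, 175.1]
wrist_force: [-1.0, -4.2, 5.1]
opening: 0.0126
grasp_force: 78.7
```

>>> play_rows:
  increments:
    - [[0, 0, -4], [0, 0, 0], 1]
    - [[0, 0, -12], [0, 0, 0], 1]
    - [[0, 0, -25], [0, 0, 0], 1]
    - [[0, 0, -42], [0, 0, 0], 1]
    - [[0, 0, -60], [0, 0, 0], 1]
    - [[0, 0, -78], [0, 0, 0], 1]
    - [[0, 0, -92], [0, 0, 0], 1]
    - [[0, 0, -100], [0, 0, 0], 1]
    - [[0, 0, -100], [0, 0, 0], 1]
    - [[0, 0, -100], [0, 0, 0], 1]

```text
time: 18.8
ee_pos: [0.4894, 0.0217, 0.1939]
tcp_rot: [180.0, 0.0, 175.1]
wrist_force: [0.3, -0.6, -4.7]
opening: 0.0125
grasp_force: 78.3
```

>>> play_rows:
  increments:
    - [[0, 8, 0], [0, 0, 0], 1]
    - [[0, 24, 0], [0, 0, 0], 1]
    - [[-1, 47, 0], [0, 0, -1], 1]
    - [[-1, 74, 0], [0, 0, -2], 1]
    - [[-2, 102, 0], [0, 0, -4], 1]
    - [[-2, 130, 0], [0, 0, -6], 1]
    - [[-3, 158, 0], [0, 0, -8], 1]
    - [[-3, 186, 0], [0, 0, -10], 1]
    - [[-4, 214, 0], [0, 0, -12], 1]
    - [[-4, 240, 0], [0, 0, -13], 1]
    - [[-5, 264, 0], [0, 0, -14], 1]
    - [[-5, 284, 0], [0, 0, -14.8], 1]
    - [[-5.5, 300, 0], [0, 0, -15.3], 1]
    - [[-5.5, 311, 0], [0, 0, -15.3], 1]
    - [[-5.5, 315, 0], [0, 0, -15.3], 1]
    - [[-5.5, 315, 0], [0, 0, -15.3], 1]
    - [[-5.5, 315, 0], [0, 0, -15.3], 1]

```text
time: 20.5
ee_pos: [0.5217, 0.3345, 0.1945]
tcp_rot: [-180.0, 0.1, -169.6]
wrist_force: [-0.4, -0.3, -3.9]
opening: 0.0119
grasp_force: 78.2
```

```bash
python3 lid.py .5215 .335 .165 s7
```

```text
[0.52171993 0.3345241  0.19454891] [-1.79986859e+02  7.26028521e-02 -1.69595955e+02] [32.7 13.9 13.9 90.  -0.  22.3]
top lid 1794 0.162 [array([519.9, 333.6]), array([170. , 100.5]), np.float64(10.2)]
top bar 51 0.197 [array([500. , 329.3]), array([16.5, 36.8]), np.float64(84.5)]
scene lid 2771 0.1645 [array([522. , 333.5]), array([170. , 103.2]), np.float64(11.0)]
scene bar 214 0.2002 [array([522.4, 333.2]), array([78.7, 14.7]), np.float64(12.7)]
```

View pics/s7.png

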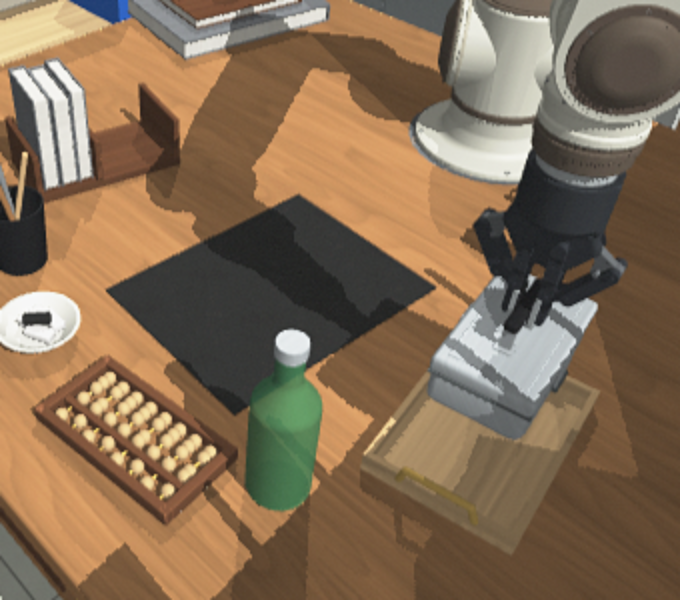

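The box hangs level and lined up over the tray, at about (515,355) px. I lower it gently.

>>> play_rows:
  increments:
    - [[0, 0, 6], [0, 0, 0], 1]
    - [[0, 0, 20], [0, 0, 0], 1]
    - [[0, 0, 36], [0, 0, 0], 1]
    - [[0, 0, 52], [0, 0, 0], 1]
    - [[0, 0, 66], [0, 0, 0], 1]
    - [[0, 0, 77], [0, 0, 0], 1]
    - [[0, 0, 85], [0, 0, 0], 1]
    - [[0, 0, 90], [0, 0, 0], 1]
    - [[0, 0, 92], [0, 0, 0], 1]
    - [[0, 0, 93], [0, 0, 0], 1]
    - [[0, 0, 93], [0, 0, 0], 1]

```text
time: 21.7
ee_pos: [0.522, 0.3353, 0.1019]
tcp_rot: [180.0, 0.1, -169.6]
wrist_force: [-0.3, 0.0, -4.3]
opening: 0.0124
grasp_force: 78.2
```

>>> play_rows:
  increments:
    - [[0, 0, 0.5], [0, 0, 0], 1]
    - [[0, 0, 1], [0, 0, 0], 1]
    - [[0, 0, 1.5], [0, 0, 0], 1]
    - [[0, 0, 1.5], [0, 0, 0], 1]
    - [[0, 0, 1.5], [0, 0, 0], 1]

```text
time: 22.2
ee_pos: [0.5218, 0.3351, 0.1]
tcp_rot: [180.0, 0.1, -169.6]
wrist_force: [0.7, -0.2, -3.9]
opening: 0.0127
grasp_force: 78.2
```

>>> play_rows:
  increments:
    - [[0, 0, 0.5], [0, 0, 0], 1]
    - [[0, 0, 1], [0, 0, 0], 1]
    - [[0, 0, 1.5], [0, 0, 0], 1]
    - [[0, 0, 1.5], [0, 0, 0], 1]
    - [[0, 0, 1.5], [0, 0, 0], 1]

```text
time: 22.7
ee_pos: [0.5219, 0.3349, 0.0994]
tcp_rot: [-180.0, 0.1, -169.6]
wrist_force: [-2.7, -4.1, 3.9]
opening: 0.0125
grasp_force: 79.4
```

Contact with the tray floor, so I release and rise. The jaws only half open, to stay clear of everything.

>>> play_rows:
  increments:
    - [[0, 0, 0], [0, 0, 0], 0.8]
    - [[0, 0, 0], [0, 0, 0], 0.6]
    - [[0, 0, 0], [0, 0, 0], 0.4]
    - [[0, 0, 0], [0, 0, 0], 0.4]
    - [[0, 0, 0], [0, 0, 0], 0.4]
    - [[0, 0, -10], [0, 0, 0], 0.4]
    - [[0, 0, -30], [0, 0, 0], 0.4]
    - [[0, 0, -65], [0, 0, 0], 0.4]
    - [[0, 0, -100], [0, 0, 0], 0.4]
    - [[0, 0, -130], [0, 0, 0], 0.4]
    - [[0, 0, -150], [0, 0, 0], 0.4]
    - [[0, 0, -150], [0, 0, 0], 0.4]
    - [[0, 0, -150], [0, 0, 0], 0.4]
    - [[0, 0, -150], [0, 0, 0], 0.4]

```text
time: 24.1
ee_pos: [0.5214, 0.3349, 0.2474]
tcp_rot: [-180.0, -0.0, -169.6]
wrist_force: [-0.8, -0.3, -0.2]
opening: 0.051
grasp_force: 0.0
```

```bash
python3 lid.py .5215 .335 .067 s8
```

```text
[0.5213647  0.33492808 0.24744772] [-1.79968216e+02 -3.34263119e-03 -1.69559281e+02] [32.7 14.9 21.1 96.2 -0.  22.3]
top lid 1698 0.0666 [array([520. , 335.2]), array([170.2, 103.3]), np.float64(10.0)]
top bar 143 0.1012 [array([520.4, 334.4]), array([78. , 13.8]), np.float64(10.9)]
scene lid 3037 0.0694 [array([520.5, 332.9]), array([173.3, 103.8]), np.float64(10.8)]
scene bar 219 0.1042 [array([522. , 333.7]), array([77.5, 13.7]), np.float64(10.4)]
```

View pics/s8.png

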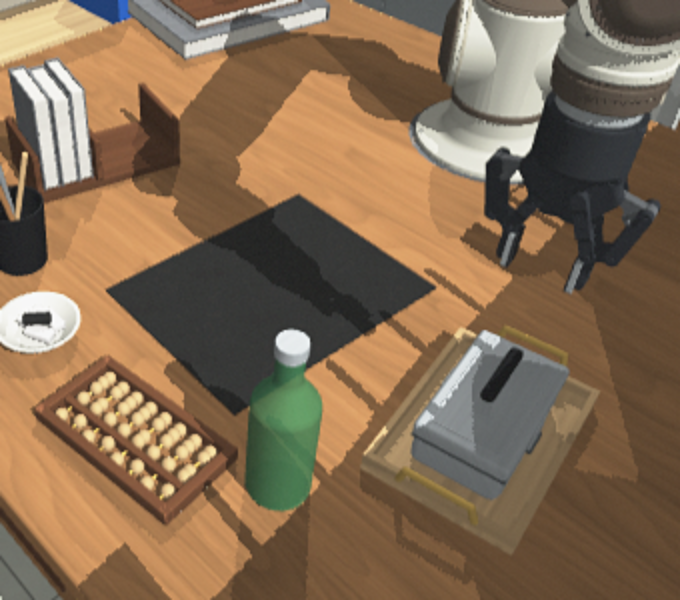

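The box lies flat and centred in the tray at about (490,412) px, lid up, with the gripper clear above it.

```bash
python3 -c "
from workcell import workorder; print(workorder.job_done())"
```

```text
the job is handed in; nothing more can be done
None
```

The lunchbox was stood on the mat, toppled onto its base, lifted by its handle and set flat in the tray, lid up and centred to within a few millimetres by my last measurement. I handed the job in at about 24 s; no verdict came back.

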